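# Hang the round sushi mold in the drying rack

## Robot

A 6-joint arm with a two-finger parallel gripper is mounted at the origin on the work surface. World frame = base frame: x ahead of the robot, y to its left, z up, the work surface at z = 0. Lengths are in m, angles in rad, forces in N, time in s.
With the tool pointing down it reaches from about 0.25 to 0.775 m from the base axis. Payload 4 kg.
Tool frame: the origin (TCP) lies at the centre of the arm's flange, where the gripper is bolted on; the fingertips stand ahead of it and the grasp point (between the pads) lies 180 mm ahead of it (robot.tcp_to_tips is the z of the fingertips in the tool frame, in m); z points along the fingers, y is the direction in which the jaws open and shut (so a half turn about z gives the same grasp; the last joint's range is limited). The gripper opens to 94 mm and grips with 3 to 60 N. Pads are 16 mm wide; open, the fingers measure 119 mm over their backs; the gripper's body (75 mm by 177 mm) begins 78 mm behind the grasp point.
Start: joints at [1.045, 0.087, 1.371, -0, 1.684, -0.103], TCP at [0.226, 0.502, 0.405] pointing down, gripper open.
Joint ranges: [-3.1, 3.1], [-0.76, 2.03], [0.27, 2.55], [-1.08, 4.22], [0.17, 2.65], [-2.57, 2.57]. Speed limits (rad/s): [2.79, 2.79, 3.14, 3.14, 3.14, 3.14].

## Interface

Orientations are given as [roll, pitch, yaw] about the fixed x, y, z axes, in that order (R = Rz(yaw) Ry(pitch) Rx(roll)).
In Python, from bench import robot gives the robot as it stands.
- The arm moves only by the tool move_arm, never from a script. Its argument "increments" is a list that holds one entry, the list of rows, each a list of 7 numbers: the opening, from 0 (shut) to 1 (fully open), then the shift along the tool's x, y, z as a fraction of full scale, then the turn, a rotation vector about the tool's x, y, z as a fraction of full scale. In form: [[[jaw, dx, dy, dz, rx, ry, rz], ...]]. A call has 1 to 8 rows; each row is the pose to reach, as a shift and turn from the pose commanded when the call began, along the tool's axes at that moment; what a row does not reach only later rows make up. Full scale, the value 1, is 0.1 m for a shift and pi/2 rad for a turn. A row lasts 1/12 s, in which the tool goes at most 41.7 mm and 7.16 degrees, less where a joint would pass 70% of its speed; a pose out of reach is approached as far as the arm can. A call with a number of a shift or a turn outside -1 to 1 is refused whole. A call with a gripper value outside its range is refused whole. The fingers move at their own pace and stop on an object; the grip force is fixed at half the most. Time passes only in rows, so rows that repeat a pose let the fingers close. It gives the time, the measured TCP pose, the force and the opening at its end, in the units of the state.
- robot.get_obs(): the state, without advancing time (a new reading comes with each control period).
- robot.snapshot(name): name is "side" or "top" or "wrist"; returns (picture, depth): 480x640x3 uint8, red, green, blue; 480x640 float32, m along the optical axis (not along the pixel's ray), 0 where there is no reading.
- robot.camera_params(name): a dict with "mtx" (3x3 intrinsics, pixels), "R" (3x3) and "t" (3): a world point X has camera coordinates R X + t. Camera axes: x right, y down, z forward; pixel columns grow to the right and rows downward; lengths in m; the calibration is good to about 2 mm. A picture is of the moment at which its call begins: read the wrist's pose just before it. camera_params takes no time and is no camera call; for the wrist camera it gives the pose at the moment of the call.
- robot.close_job(): hands the job in, once; it reports no verdict.
The state is a dict: "time": time; "joint_positions": joint angles; "qvel": joint speeds; "joint_torque": joint torques, N m; "tool_pos": TCP position; "ee_rot": TCP orientation; "wrist_force": force on the tool from outside, world axes, zero at the start; "wrist_torque": the same for the moment, N m; "width": finger opening in m.
Only numpy, scipy, OpenCV 4.12 (cv2) and the standard library are available. Lean on these libraries where they do the work, as an engineer would, in place of code of your own. Each camera call takes 0.05 s, during which the arm holds its last target.

## Task

Hang the round sushi mold up to dry in the small steel rack: slide its stem into the rack's slot from the open front, with the molding cup passing under the rack's top plate, until the whole collar is over the plate, then set it down so that it hangs upright by the collar and let go. Leave the oblong mold standing where it is.

Things in the scene. Friction and masses are not known exactly. Their poses are not given: they have to be found in the camera images.
- round_mold: Round sushi mold, 131 mm tall, about 60-130 g, upright on the board. From the bottom: translucent round cup 60 mm wide, to 34 mm; bare white stem 16 mm thick, to 70; translucent round collar 60 mm wide, 70 to 76; white round grip 26 mm thick, 76 to 131, to grasp from above. Origin: centre of the cup's underside; z up. Only the oblong mold near it is as tall; other ware is under 90 mm.
- oblong_mold: The other mold, to be left alone: same heights, stem and grip as the round one (131 mm tall, grip 26 mm in diameter), but cup and collar are oblong with square corners, 90 mm along its x by 44 mm along its y. Origin: centre of the cup's underside, z up. It stands on the board, its axis at least 95 mm from that of the round mold.
- drying_rack: Fixed steel bridge, 110 (x) by 150 (y) by 100 mm tall: top plate 5 mm thick on two side walls (140 mm apart inside), nothing above. Origin: centre of its footprint on the board; z up; front is -x. One slot in the plate along y = 0, 34 mm wide, open at the front edge (x = -55 mm; mouth flared to 64 mm over the first 20 mm), closed at x = +25 mm. Molds go in along +x.
- slot_seat (a point): Point on the upper face of the rack's plate (100 mm above the board), on the slot's middle line, 60 mm in from the front edge and 20 mm short of the closed end: where the axis of a well hung mold stands. Axes as the rack's: +x points into the slot, z up. A mold hung here has its collar's underside at this height and its origin 70 mm below.

How it is judged:
At the end, for the whole second after the job is handed in: The round mold hangs released, at rest: axis at least 28 mm in from the plate's front edge, within 15 mm of the slot's middle line, collar on the plate (height within 8 mm), tilted under 0.2 rad; the oblong mold stands upright (under 0.2 rad) within 30 mm of where it was (x of round_mold in the frame of slot_seat between -0.032 and 0.025 m and y of round_mold in the frame of slot_seat between -0.015 and 0.015 m and z of round_mold in the frame of slot_seat between -0.078 and -0.062 m and angle between each of round_mold, oblong_mold's own z axis and vertical below 0.2 rad and linear speed of round_mold below 0.03 m/s and distance of oblong_mold from where it was at the start of the episode below 0.03 m); the robot touches nothing.
It fails at once if the oblong mold is moved more than 30 mm or tipped (distance of oblong_mold from where it was at the start of the episode above 0.03 m or angle between oblong_mold's own z axis and vertical above 0.3 rad).
It also fails if it takes over 38 s, if anything falls off the work surface, if the arm or the gripper's body presses on something with over 40 N, if the wrist force passes 120 N, or if a joint passes its speed limit or range.

## Working session

There is one attempt and no reset: what is moved stays moved. The work goes in short steps, Python scripts to look and compute and a tool call to move; the robot and the scene stay as the last step left them, time stands still between calls to the robot, and variables do not carry over. Pictures are saved under pics/ and viewed, and the job is handed in when it is done.

Besides the shell and the picture viewer there is one more tool, called after "Request:" in YAML: its name, and indented under it one key for each argument. move_arm: Moves the arm, as the interface text tells. Its arguments: {"type":"object","properties":{"increments":{"type":"array","items":{"type":"array","items":{"type":"array","items":{"type":"number","minimum":-1,"maximum":1}}}}},"required":["increments"]}

```bash
mkdir -p pics; python3 - <<'E'
from bench import robot
import cv2,numpy as np
for n in("side","top"):
    p=robot.camera_params(n);im,d=robot.snapshot(n)
    cv2.imwrite(f"pics/{n}0.png",im[:,:,::-1]);np.savez(f"{n}0.npz",im=im,d=d,**p)
    print(n,np.round(-p["R"].T@p["t"],3),p["mtx"][0,0])
o=robot.get_obs();print(o);print(robot.tcp_to_tips)
E
```

```text
side [0.457 0.604 0.498] 480.4838863586786
top [0.319 0.    1.15 ] 602.0569447150527
{'time': 0.1, 'joint_positions': array([ 1.04491583e+00,  8.78912283e-02,  1.37205250e+00, -3.60424755e-05,
        1.68359536e+00, -1.03068542e-01]), 'qvel': array([-0.00049989, -0.00172323, -0.00169901, -0.00087963, -0.00085289,
       -0.00016996]), 'joint_torque': array([ 2.28758749e-03, -3.41251659e+01, -3.03301978e+01,  7.19751441e-02,
        3.04273772e-02, -1.12725568e-04]), 'tool_pos': array([0.22562747, 0.50149094, 0.40364098]), 'ee_rot': array([-3.13965287e+00, -1.64629413e-04,  2.71877652e+00]), 'wrist_force': array([ 0.22000495,  0.42534134, -0.68437304]), 'wrist_torque': array([ 0.00502554, -0.00769287, -0.03115103]), 'width': 0.09382808841171839}
0.1992
```

View pics/top0.png

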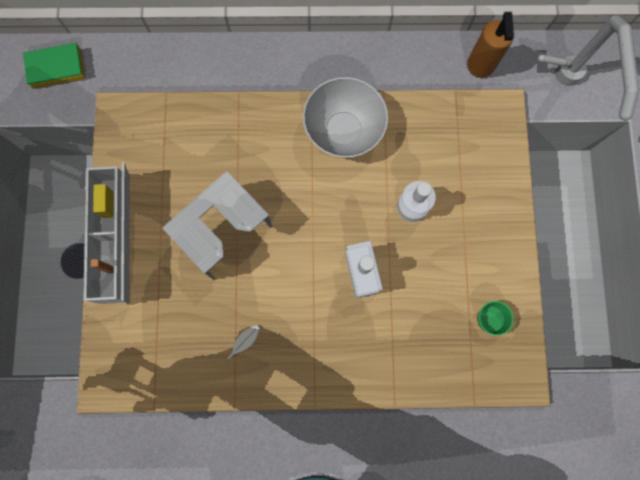

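View pics/side0.png

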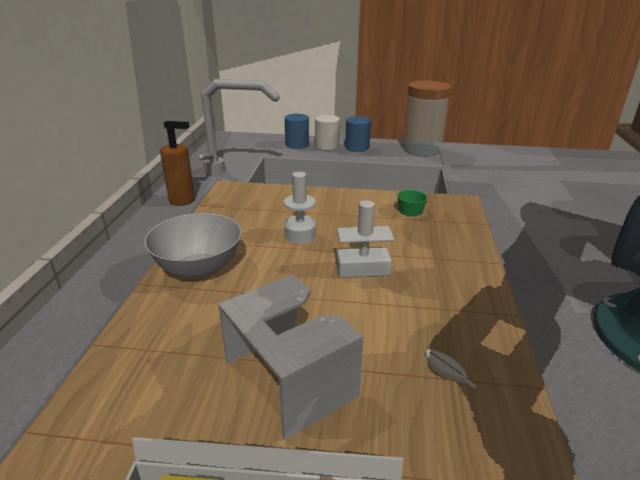

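The top view shows the round mold with its grip top at about (423,190), the oblong mold at about (367,264), and the rack at about (217,222) with its slot open to the lower right.

```bash
cat > h.py <<'E'
import numpy as np,cv2
def ld(n):
    return np.load(n+".npz")
def cloud(z):
    d=z["d"];v,u=np.mgrid[:480,:640];K=z["mtx"]
    c=np.stack([(u-K[0,2])/K[0,0]*d,(v-K[1,2])/K[1,1]*d,d],-1)
    return (c-z["t"])@z["R"]
def px2w(z,u,v,h):
    r=z["R"].T@np.linalg.inv(z["mtx"])@[u,v,1.];o=-z["R"].T@z["t"];return o+r*(h-o[2])/r[2]
def w2px(z,X):
    c=z["R"]@X+z["t"];p=z["mtx"]@c;return p[:2]/p[2]
E
python3 - <<'E'
from h import *
z=ld("top0");P=cloud(z);im=z["im"][:,:,::-1].copy()
a=cv2.resize(im[140:310,340:460],None,fx=4,fy=4,interpolation=2);cv2.imwrite("pics/c1.png",cv2.resize(im[160:310,330:460],None,fx=4,fy=4,interpolation=2)[:600])
cv2.imwrite("pics/c2.png",cv2.resize(im[165:285,155:280],None,fx=5,fy=5,interpolation=2))
for (u,v) in [(423,190),(413,205),(367,264),(367,285),(200,240),(240,200),(300,280)]: print(u,v,np.round(P[v,u],4))
H=P[...,2];ok=z["d"]>0
# rack plate
m=ok&(H>.09)&(H<.11);m[:, :150]=0;m[:,290:]=0;m[:160]=0;m[300:]=0
pts=P[m];print("plate",len(pts),np.median(pts[:,2]))
r=cv2.minAreaRect(pts[:,:2].astype(np.float32)*1000);print(r);print(cv2.boxPoints(r))
for nm,s in (("round",np.s_[170:215,400:450]),("obl",np.s_[240:285,345:390])):
    Q=P[s][ok[s]];q=Q[Q[:,2]>.12];print(nm,len(q),cv2.minEnclosingCircle(q[:,:2].astype(np.float32)),q.mean(0))
E
```

```text
423 190 [ 0.5939 -0.1907  0.1501]
413 205 [ 0.5804 -0.1813  0.0984]
367 264 [ 0.4662 -0.0907  0.1509]
367 285 [ 0.4366 -0.0944  0.0994]
200 240 [0.5158 0.1957 0.1203]
240 200 [0.587  0.1274 0.1194]
300 280 [0.4564 0.0246 0.0199]
plate 17 0.09804217600099874
((509.9703674316406, 133.31011962890625), (3.8606252670288086, 149.06903076171875), 42.74413299560547)
[[457.9643  186.73752]
 [559.14124  77.26242]
 [561.97644  79.88272]
 [460.7995  189.35782]]
round 243 ((0.5954630970954895, -0.19226348400115967), 0.013352918438613415) [ 0.59346849 -0.19080411  0.14637735]
obl 216 ((0.4684503376483917, -0.0907798632979393), 0.01321613509207964) [ 0.46687857 -0.08982171  0.14854028]
```

```bash
python3 - <<'E'
from h import *
z=ld("top0");P=cloud(z);H=P[...,2];ok=z["d"]>0
m=ok&(H>.113)&(H<.127);m[:, :150]=0;m[:,290:]=0;m[:160]=0;m[300:]=0
pts=P[m];print("plate",len(pts),np.median(pts[:,2]))
r=cv2.minAreaRect(pts[:,:2].astype(np.float32)*1000);print(r);print(cv2.boxPoints(r))
from scipy.spatial import KDTree
for nm,s in (("round",np.s_[170:225,390:450]),("obl",np.s_[230:305,335:400])):
    Q=P[s][ok[s]]
    q=Q[Q[:,2]>.148];print(nm,len(q),cv2.minEnclosingCircle(q[:,:2].astype(np.float32)),q.mean(0))
    q=Q[(Q[:,2]>.092)&(Q[:,2]<.1)];print(cv2.minEnclosingCircle(q[:,:2].astype(np.float32)),cv2.minAreaRect(q[:,:2].astype(np.float32)))
c=np.array(r[0]);
for ang in [r[2]+k for k in(0,90)]:
    a=np.radians(ang);e=np.array([np.cos(a),np.sin(a)]);n=np.array([-e[1],e[0]])
    q=pts[:,:2]*1000-c;x=q@e;y=q@n
    print("ang",ang)
    for t in range(-70,80,10):
        w=y[(abs(x-t)<2)]; w.sort(); 
        if len(w): g=np.diff(w);i=g.argmax();print(t,len(w),np.round([w[0],w[i],w[i+1],w[-1]],1))
E
```

```text
plate 4371 0.12106995656574362
((549.35205078125, 169.57186889648438), (111.51719665527344, 150.26748657226562), 42.920841217041016)
[[457.35516 186.62105]
 [559.6854   76.58089]
 [641.34894 152.52269]
 [539.0187  262.56287]]
round 165 ((0.5951435565948486, -0.19290457665920258), 0.013265397399663925) [ 0.59580975 -0.19230106  0.15186579]
((0.5963606238365173, -0.19226856529712677), 0.03008093684911728) ((0.5947117209434509, -0.19189395010471344), (0.05892108380794525, 0.05649294704198837), 57.398048400878906)
obl 172 ((0.4688475430011749, -0.09060432016849518), 0.013043570332229137) [ 0.46832217 -0.09074961  0.15190392]
((0.4684474468231201, -0.0900450199842453), 0.04851112142205238) ((0.46881821751594543, -0.09094610810279846), (0.0899542048573494, 0.04419782757759094), 12.164352416992188)
ang 42.920841217041016
-50 130 [-75.  -28.   27.2  74.2]
-40 146 [-74.9 -20.2  20.1  74.6]
-30 148 [-74.6 -17.4  18.1  74.8]
-20 156 [-74.5 -17.3  17.1  74.2]
-10 146 [-74.1 -16.9  17.4  74.4]
0 152 [-73.8 -17.8  17.8  75. ]
10 144 [-75.1 -17.6  18.   74.2]
20 150 [-74.9 -17.2  17.1  74.5]
30 189 [-74.5 -19.5 -16.9  74.8]
40 192 [-74.4 -49.1 -46.8  74.2]
50 181 [-74.3  56.1  58.5  74.4]
ang 132.92084121704102
-70 143 [-54.4 -25.6 -22.9  55.6]
-60 140 [-54.9   1.1   3.7  55.4]
-50 139 [-54.8   7.4   9.7  55.5]
-40 144 [-53.5 -20.3 -17.9  55.2]
-30 136 [-54.8  30.1  32.4  52.6]
-20 119 [-54.6 -40.8 -38.7  39.9]
-10 40 [-54.7 -46.8 -44.9 -24.2]
0 40 [-53.6 -30.9 -28.6 -25.4]
10 41 [-54.9 -37.  -35.  -24.5]
20 123 [-54.5 -37.9 -36.   40.2]
30 140 [-55.3 -54.3 -51.8  53. ]
40 146 [-54.9  24.1  26.3  55.1]
50 142 [-55.2 -46.6 -44.   54.7]
60 146 [-55.1 -53.1 -50.8  55.1]
70 151 [-55.7   5.9   8.2  55.4]
```

View pics/c2.png

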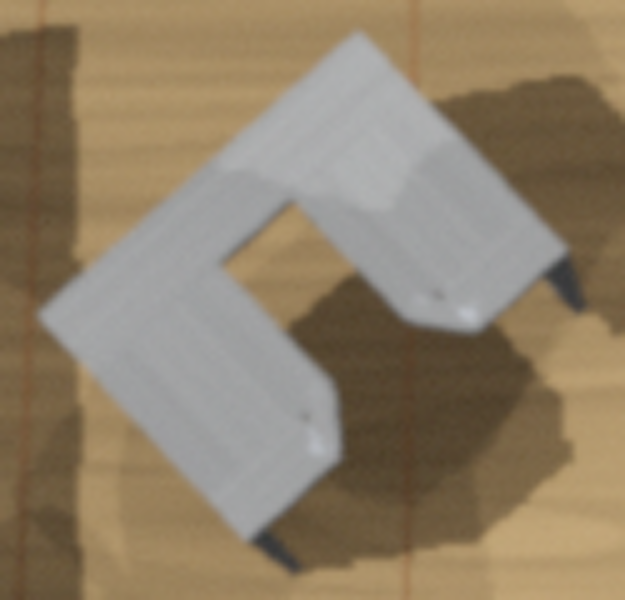

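View pics/c1.png

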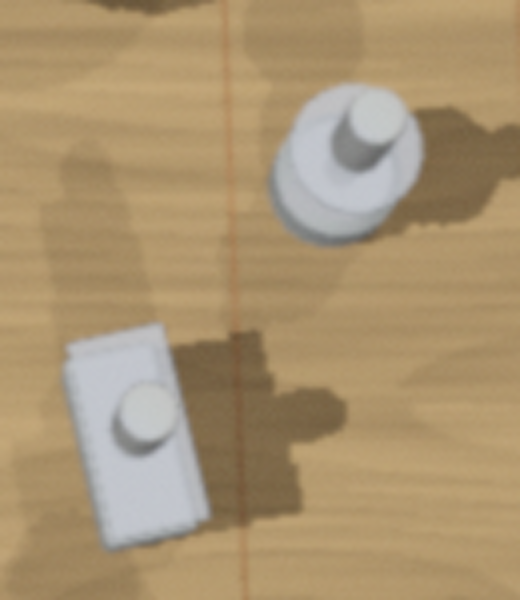

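Measured in world coordinates (board top at 0.02):

| Item | Position |
|---|---|
| Round mold axis | (0.5955, -0.1925), top at 0.151 |
| Oblong mold axis | (0.4685, -0.0907) |
| Rack centre | (0.549, 0.1695), +x at 42.9° |
| Seat | (0.553, 0.173), plate top at 0.12 |

The sizes match the given ones. I'm moving over to the round mold.

Request:
move_arm:
  increments:
    - [[1, -0.33, -0.255, 0, 0, 0, 0], [1, -0.66, -0.51, 0, 0, 0, 0], [1, -1, -0.77, 0, 0, 0, 0], [1, -1, -0.77, 0, 0, 0, 0]]

```text
time: 0.43
tool_pos: [0.2875, 0.3861, 0.4043]
ee_rot: [-3.139, 0.003, 2.712]
wrist_force: [1.0, 0.4, 0.7]
width: 0.094
```

Request:
move_arm:
  increments:
    - [[1, -0.33, -0.255, 0, 0, 0, 0], [1, -0.66, -0.51, 0, 0, 0, 0], [1, -1, -0.77, 0, 0, 0, 0], [1, -1, -0.77, 0, 0, 0, 0]]

```text
time: 0.77
tool_pos: [0.3472, 0.2748, 0.4044]
ee_rot: [-3.139, 0.003, 2.711]
wrist_force: [0.7, 0.7, 0.7]
width: 0.094
```

Request:
move_arm:
  increments:
    - [[1, -0.33, -0.255, 0, 0, 0, 0], [1, -0.66, -0.51, 0, 0, 0, 0], [1, -1, -0.77, 0, 0, 0, 0], [1, -1, -0.77, 0, 0, 0, 0]]

```text
time: 1.1
tool_pos: [0.4068, 0.1637, 0.4042]
ee_rot: [-3.139, 0.002, 2.711]
wrist_force: [-0.2, -0.7, -0.1]
width: 0.0942
```

Request:
move_arm:
  increments:
    - [[1, -0.33, -0.255, 0, 0, 0, 0], [1, -0.66, -0.51, 0, 0, 0, 0], [1, -1, -0.77, 0, 0, 0, 0], [1, -1, -0.77, 0, 0, 0, 0]]

```text
time: 1.43
tool_pos: [0.4663, 0.0528, 0.4038]
ee_rot: [-3.139, 0.001, 2.712]
wrist_force: [-0.0, 0.2, -0.3]
width: 0.0941
```

Request:
move_arm:
  increments:
    - [[1, -0.33, -0.255, 0, 0, 0, 0], [1, -0.66, -0.51, 0, 0, 0, 0], [1, -1, -0.77, 0, 0, 0, 0], [1, -1, -0.77, 0, 0, 0, 0]]

```text
time: 1.77
tool_pos: [0.526, -0.0581, 0.4031]
ee_rot: [-3.14, -0.0, 2.713]
wrist_force: [-0.8, 0.1, -0.6]
width: 0.0942
```

Request:
move_arm:
  increments:
    - [[1, -0.33, -0.255, 0, 0, 0, 0], [1, -0.66, -0.51, 0, 0, 0, 0], [1, -1, -0.77, 0, 0, 0, 0], [1, -1, -0.77, 0, 0, 0, 0], [1, -1, -0.77, 0, 0, 0, 0]]

```text
time: 2.18
tool_pos: [0.5844, -0.166, 0.4026]
ee_rot: [3.141, -0.004, 2.717]
wrist_force: [-0.2, 0.2, 0.7]
width: 0.0941
```

Request:
move_arm:
  increments:
    - [[1, -0.21, -0.2, 0, 0, 0, 0], [1, -0.21, -0.2, 0, 0, 0, 0], [1, -0.21, -0.2, 0, 0, 0, 0], [1, -0.21, -0.2, 0, 0, 0, 0]]

```text
time: 2.52
tool_pos: [0.5941, -0.1907, 0.405]
ee_rot: [3.141, -0.0, 2.721]
wrist_force: [-0.0, -0.5, -0.0]
width: 0.094
```

```bash
python3 - <<'E'
from bench import robot
from h import *
p=robot.camera_params("wrist");o=robot.get_obs();im,d=robot.snapshot("wrist")
np.savez("w1.npz",im=im,d=d,**p);cv2.imwrite("pics/w1.png",im[:,:,::-1])
print(o["tool_pos"],o["ee_rot"],-p["R"].T@p["t"])
z=ld("w1");P=cloud(z);ok=z["d"]>0
m=ok&(P[...,2]>.143)&(P[...,2]<.16)&(abs(P[...,0]-.595)<.04)&(abs(P[...,1]+.193)<.04)
q=P[m];print(len(q),np.median(q[:,2]),cv2.minEnclosingCircle(q[:,:2].astype(np.float32)),q.mean(0))
E
```

```text
[ 0.59410496 -0.19065087  0.40495203] [ 3.14056570e+00 -4.72253766e-04  2.72058878e+00] [ 0.52800254 -0.16165159  0.38468271]
1214 0.15235358413838784 ((0.5967610478401184, -0.19384759664535522), 0.012945507653057575) [ 0.59544241 -0.19327698  0.15187511]
```

View pics/w1.png

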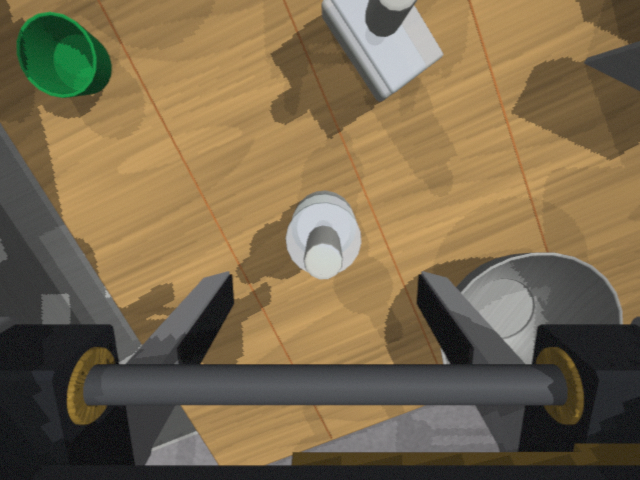

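The wrist view shows the grip top at about (323,262), centred between the fingers. The wrist estimate (0.596, -0.193) agrees with the top camera. Descending now.

Request:
move_arm:
  increments:
    - [[1, -0.03, -0.015, 0.2, 0, 0, 0], [1, -0.03, -0.015, 0.4, 0, 0, 0], [1, -0.03, -0.015, 0.6, 0, 0, 0], [1, -0.03, -0.015, 0.8, 0, 0, 0], [1, -0.03, -0.015, 0.92, 0, 0, 0], [1, -0.03, -0.015, 1.0, 0, 0, 0], [1, -0.03, -0.015, 1.0, 0, 0, 0]]

```text
time: 3.15
tool_pos: [0.5959, -0.1944, 0.3029]
ee_rot: [3.141, -0.003, 2.72]
wrist_force: [-0.1, 0.2, -0.6]
width: 0.094
```

Request:
move_arm:
  increments:
    - [[0.2, 0, 0, 0, 0, 0, 0], [0.2, 0, 0, 0, 0, 0, 0], [0.2, 0, 0, 0, 0, 0, 0], [0.2, 0, 0, 0, 0, 0, 0], [0.2, 0, 0, 0, 0, 0, 0], [0.1, 0, 0, 0, 0, 0, 0], [0.1, 0, 0, 0, 0, 0, 0], [0, 0, 0, 0, 0, 0, 0]]

```text
time: 3.82
tool_pos: [0.5963, -0.1954, 0.3047]
ee_rot: [3.142, 0.0, 2.719]
wrist_force: [-1.0, -0.1, 0.4]
width: 0.0443
```

Request:
move_arm:
  increments:
    - [[0, 0, 0, 0, 0, 0, 0], [0, 0, 0, 0, 0, 0, 0], [0, 0, 0, 0, 0, 0, 0], [0, 0, 0, 0, 0, 0, 0]]

```text
time: 4.15
tool_pos: [0.5963, -0.1953, 0.3044]
ee_rot: [3.142, -0.001, 2.719]
wrist_force: [-0.8, -0.2, -1.7]
width: 0.0253
```

Request:
move_arm:
  increments:
    - [[0, 0, 0, 0, 0, 0, 0], [0, 0, 0, 0, 0, 0, 0], [0, 0, 0, -0.15, 0, 0, 0], [0, 0, 0, -0.35, 0, 0, 0], [0, 0, 0, -0.6, 0, 0, 0], [0, 0, 0, -0.8, 0, 0, 0], [0, 0, 0, -1, 0, 0, 0], [0, 0, 0, -1, 0, 0, 0]]

```text
time: 4.82
tool_pos: [0.5966, -0.1955, 0.4103]
ee_rot: [3.141, 0.009, 2.719]
wrist_force: [0.3, -0.2, -0.1]
width: 0.0255
```

Request:
move_arm:
  increments:
    - [[0, 0, 0, -0.2, 0, 0, 0], [0, 0, 0, -0.4, 0, 0, 0], [0, 0, 0, -0.6, 0, 0, 0], [0, 0, 0, -0.7, 0, 0, 0], [0, 0, 0, -0.7, 0, 0, 0], [0, 0, 0, -0.7, 0, 0, 0]]

```text
time: 5.32
tool_pos: [0.5964, -0.1954, 0.4739]
ee_rot: [3.141, -0.0, 2.719]
wrist_force: [0.6, -0.1, -2.2]
width: 0.0253
```

```bash
python3 - <<'E'
from bench import robot
from h import *
p=robot.camera_params("side");o=robot.get_obs();im,d=robot.snapshot("side")
np.savez("s1.npz",im=im,d=d,**p);cv2.imwrite("pics/s1.png",im[:,:,::-1]);print(o["tool_pos"],o["ee_rot"],o["width"],o["wrist_force"])
E
```

```text
[ 0.59642662 -0.19544475  0.47387543] [ 3.14148785e+00 -3.93462162e-04  2.71876340e+00] 0.02533022473785599 [ 0.57201792 -0.10130387 -2.19441003]
```

View pics/s1.png

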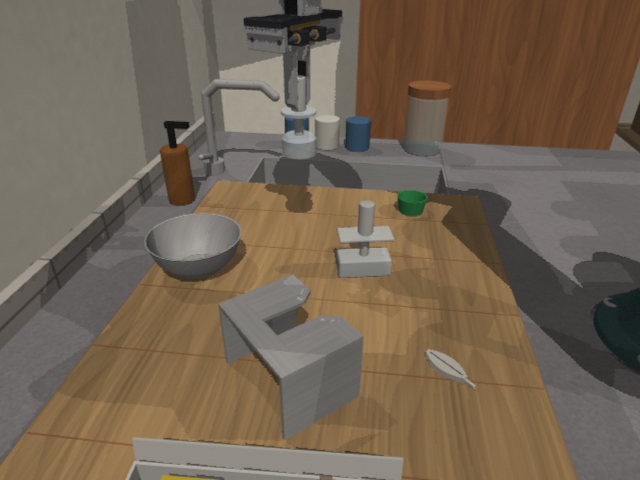

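The mold hangs upright in the gripper at about (298,130). Carrying it high past the oblong mold to a point in front of the slot.

Request:
move_arm:
  increments:
    - [[0, 0.16, 0.14, 0, 0, 0, 0], [0, 0.36, 0.32, 0, 0, 0, 0], [0, 0.57, 0.51, 0, 0, 0, 0], [0, 0.78, 0.7, 0, 0, 0, 0]]

```text
time: 5.7
tool_pos: [0.5535, -0.0989, 0.4718]
ee_rot: [-3.141, -0.004, 2.718]
wrist_force: [-0.7, 0.4, -0.1]
width: 0.0256
```

Request:
move_arm:
  increments:
    - [[0, 0.2, 0.18, 0, 0, 0, 0], [0, 0.4, 0.36, 0, 0, 0, 0], [0, 0.6, 0.54, 0, 0, 0, 0], [0, 0.78, 0.71, 0, 0, 0, 0]]

```text
time: 6.03
tool_pos: [0.5111, -0.0015, 0.4723]
ee_rot: [-3.141, -0.004, 2.719]
wrist_force: [0.4, 0.2, -0.6]
width: 0.0254
```

Request:
move_arm:
  increments:
    - [[0, 0.2, 0.18, 0, 0, 0, 0], [0, 0.4, 0.36, 0, 0, 0, 0], [0, 0.6, 0.54, 0, 0, 0, 0], [0, 0.79, 0.71, 0, 0, 0, 0], [0, 0.79, 0.71, 0, 0, 0, 0], [0, 0.79, 0.71, 0, 0, 0, 0], [0, 0.79, 0.71, 0, 0, 0, 0]]

```text
time: 6.62
tool_pos: [0.4692, 0.0941, 0.4733]
ee_rot: [-3.14, -0.002, 2.719]
wrist_force: [-0.4, -0.4, -0.2]
width: 0.0258
```

Request:
move_arm:
  increments:
    - [[0, 0, 0, 0.2, 0, 0, 0], [0, 0, 0, 0.45, 0, 0, 0], [0, 0, 0, 0.7, 0, 0, 0], [0, 0, 0, 0.9, 0, 0, 0], [0, 0, 0, 0.9, 0, 0, 0], [0, 0, 0, 0.9, 0, 0, 0]]

```text
time: 7.12
tool_pos: [0.4692, 0.0934, 0.3831]
ee_rot: [-3.14, -0.003, 2.717]
wrist_force: [1.1, -0.0, 0.7]
width: 0.0255
```

Request:
move_arm:
  increments:
    - [[0, 0, 0, 0.15, 0, 0, 0], [0, 0, 0, 0.3, 0, 0, 0], [0, 0, 0, 0.37, 0, 0, 0], [0, 0, 0, 0.37, 0, 0, 0], [0, 0, 0, 0.37, 0, 0, 0], [0, 0, 0, 0.37, 0, 0, 0]]

```text
time: 7.62
tool_pos: [0.4695, 0.0943, 0.3493]
ee_rot: [3.14, 0.002, 2.719]
wrist_force: [0.2, -0.4, -1.1]
width: 0.0258
```

```bash
python3 - <<'E'
from bench import robot
from h import *
o=robot.get_obs()
for n in("side","top"):
    p=robot.camera_params(n);im,d=robot.snapshot(n)
    np.savez(n+"2.npz",im=im,d=d,**p)
    cv2.imwrite(f"pics/{n}2.png",im[:,:,::-1])
print(o["tool_pos"],o["ee_rot"],o["width"])
z=ld("side2")
c=cv2.resize(z["im"][160:440,200:480,::-1],None,fx=2,fy=2,interpolation=2);cv2.imwrite("pics/s2c.png",c)
for h in(.05,.084,.12,.126,.132): print(h,w2px(z,np.array([*o["tool_pos"][:2],h])))
E
```

```text
[0.46948867 0.09425589 0.34927137] [3.14028605e+00 2.29269125e-03 2.71854246e+00] 0.025754685567116894
0.05 [356.60466401 328.31823596]
0.084 [357.72267245 309.17689333]
0.12 [358.97504284 287.73514928]
0.126 [359.19106464 284.03665545]
0.132 [359.4092539  280.30105267]
```

View pics/s2c.png

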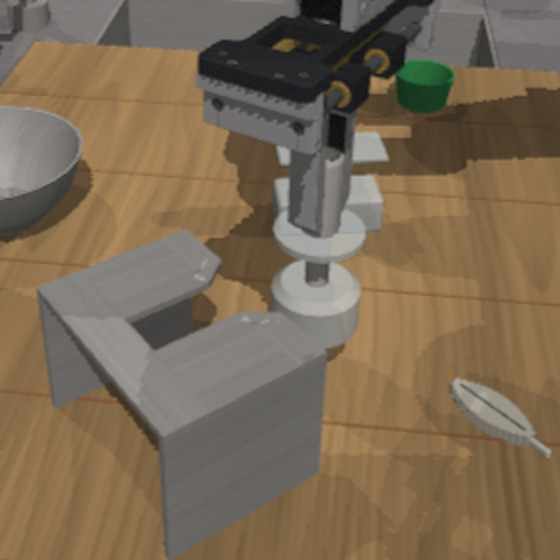

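View pics/top2.png

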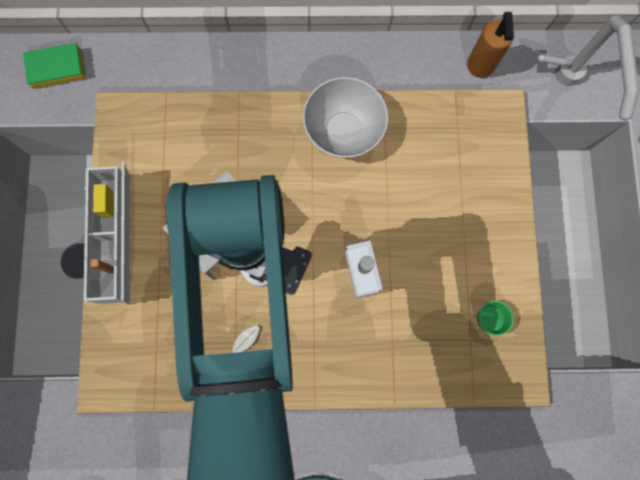

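The side crop shows the collar at about (320,232) and the cup at (316,300), just outside the slot mouth. The mold hangs straight. I'll check its position by depth.

```bash
python3 - <<'E'
from h import *
z=ld("side2");P=cloud(z);ok=z["d"]>0
R=ok&(np.hypot(P[...,0]-.4695,P[...,1]-.0943)<.045)
h=P[...,2][R];print(np.histogram(h,bins=np.arange(.04,.16,.006)))
m=R&(P[...,2]>.124)&(P[...,2]<.142)
q=P[m];print(len(q),cv2.minEnclosingCircle(q[:,:2].astype(np.float32)),np.percentile(q[:,2],[5,50,95]))
m=R&(P[...,2]>.04)&(P[...,2]<.105)
q=P[m];print(len(q),cv2.minEnclosingCircle(q[:,:2].astype(np.float32)),np.percentile(q[:,2],[2,50,98]))
# plate height & front edge in side cam
m=ok&(P[...,2]>.11)&(P[...,2]<.13)
e=np.array([np.cos(np.radians(42.9)),np.sin(np.radians(42.9))]);n=np.array([-e[1],e[0]]);c=np.array([.5494,.1696])
x=(P[...,:2]-c)@e;y=(P[...,:2]-c)@n
k=m&(abs(x)<70)&(abs(x)<.07)&(abs(y)<.09)
k&=~R
print(np.median(P[k][:,2]),np.percentile(x[k],[1,99]),np.percentile(y[k],[1,99]))
for t in (-.02,-.01,0,.01):
    w=np.sort(y[k&(abs(x-t)<.003)]);g=np.diff(w);i=g.argmax();print(t,w[i],w[i+1])
E
```

```text
(array([  0,   0,   0,   0,  33,  72,  97, 130, 162, 479, 394,  42,  43,
        10,   0,   4, 281, 492,  48]), array([0.04 , 0.046, 0.052, 0.058, 0.064, 0.07 , 0.076, 0.082, 0.088,
       0.094, 0.1  , 0.106, 0.112, 0.118, 0.124, 0.13 , 0.136, 0.142,
       0.148, 0.154]))
285 ((0.4691867232322693, 0.09528794884681702), 0.030765244737267494) [0.13704486 0.14120868 0.14190953]
1357 ((0.4698704183101654, 0.09662395715713501), 0.030402954667806625) [0.06963135 0.09715396 0.10194781]
0.12124116951846249 [-0.05281126  0.05559741] [-0.0737807   0.07519931]
-0.02 -0.016384843183330767 0.016843289642267528
-0.01 -0.01676562208716856 0.016553074672129645
0 -0.016642839619102564 0.015719081659538288
0.01 -0.01609695739784261 0.01609575445372327
```

The collar underside sits 15 mm above the plate, the cup top 15 mm under it, and the lateral offset is about 0. Sliding in along the slot.

Request:
move_arm:
  increments:
    - [[0, -0.039, 0.092, 0, 0, 0, 0], [0, -0.078, 0.184, 0, 0, 0, 0], [0, -0.117, 0.276, 0, 0, 0, 0], [0, -0.156, 0.368, 0, 0, 0, 0], [0, -0.194, 0.46, 0, 0, 0, 0], [0, -0.233, 0.552, 0, 0, 0, 0], [0, -0.233, 0.552, 0, 0, 0, 0], [0, -0.233, 0.552, 0, 0, 0, 0]]

```text
time: 8.38
tool_pos: [0.5133, 0.1356, 0.3473]
ee_rot: [-3.141, -0.001, 2.72]
wrist_force: [0.3, -0.9, -2.0]
width: 0.0258
```

Request:
move_arm:
  increments:
    - [[0, -0.035, 0.083, 0, 0, 0, 0], [0, -0.07, 0.166, 0, 0, 0, 0], [0, -0.105, 0.249, 0, 0, 0, 0], [0, -0.14, 0.332, 0, 0, 0, 0], [0, -0.175, 0.415, 0, 0, 0, 0], [0, -0.21, 0.497, 0, 0, 0, 0], [0, -0.21, 0.497, 0, 0, 0, 0], [0, -0.21, 0.497, 0, 0, 0, 0]]

```text
time: 9.05
tool_pos: [0.5528, 0.1722, 0.3474]
ee_rot: [-3.141, -0.001, 2.719]
wrist_force: [-0.5, 0.5, -1.0]
width: 0.0257
```

```bash
python3 - <<'E'
from bench import robot
from h import *
o=robot.get_obs();n="side"
p=robot.camera_params(n);im,d=robot.snapshot(n);np.savez("s3.npz",im=im,d=d,**p)
print(o["tool_pos"],o["ee_rot"],o["width"],o["wrist_force"])
z=ld("s3");cv2.imwrite("pics/s3c.png",cv2.resize(im[160:440,200:480,::-1],None,fx=2,fy=2,interpolation=2))
P=cloud(z);R=(z["d"]>0)&(np.hypot(P[...,0]-.553,P[...,1]-.173)<.045)
q=P[R&(P[...,2]>.13)&(P[...,2]<.143)];print(len(q),cv2.minEnclosingCircle(q[:,:2].astype(np.float32)),np.percentile(q[:,2],[5,50,95]))
E
```

```text
[0.55280548 0.17223662 0.34735799] [-3.14104822e+00 -5.46869549e-04  2.71937822e+00] 0.025720508822575382 [-0.5404653   0.52869771 -0.9588807 ]
941 ((0.5516744256019592, 0.17350046336650848), 0.030519776046276093) [0.13658681 0.1403235  0.14161796]
```

View pics/s3c.png

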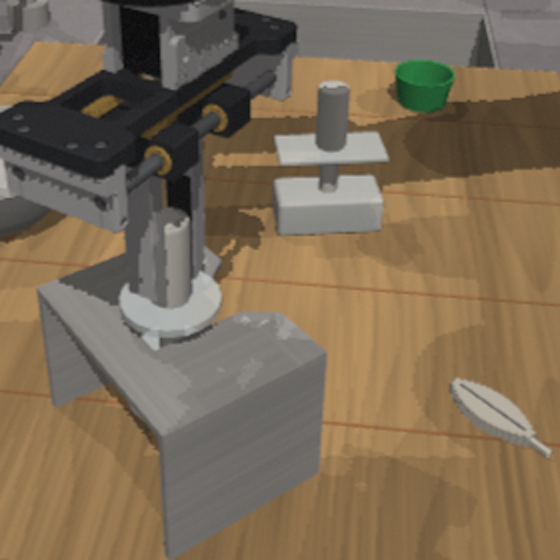

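The collar is at about (170,300) in the crop, over the plate at the seat and still about 13 mm above it. No contact force. Lowering now.

Request:
move_arm:
  increments:
    - [[0, 0, 0, 0.04, 0, 0, 0], [0, 0, 0, 0.08, 0, 0, 0], [0, 0, 0, 0.11, 0, 0, 0], [0, 0, 0, 0.11, 0, 0, 0], [0, 0, 0, 0.11, 0, 0, 0]]

```text
time: 9.52
tool_pos: [0.5522, 0.1717, 0.3362]
ee_rot: [-3.141, -0.001, 2.719]
wrist_force: [-0.2, 0.4, -0.8]
width: 0.0256
```

Request:
move_arm:
  increments:
    - [[0, 0, 0, 0.01, 0, 0, 0], [0, 0, 0, 0.02, 0, 0, 0], [0, 0, 0, 0.02, 0, 0, 0], [0, 0, 0, 0.02, 0, 0, 0]]

```text
time: 9.85
tool_pos: [0.5525, 0.1719, 0.3347]
ee_rot: [3.141, 0.0, 2.719]
wrist_force: [-0.5, -0.4, -0.5]
width: 0.0254
```

Request:
move_arm:
  increments:
    - [[0, 0, 0, 0.01, 0, 0, 0], [0, 0, 0, 0.01, 0, 0, 0], [0, 0, 0, 0.01, 0, 0, 0]]

```text
time: 10.1
tool_pos: [0.5525, 0.1719, 0.3342]
ee_rot: [3.141, 0.001, 2.719]
wrist_force: [0.1, 0.2, 1.0]
width: 0.0255
```

Request:
move_arm:
  increments:
    - [[0, 0, 0, 0.01, 0, 0, 0], [0, 0, 0, 0.01, 0, 0, 0], [0, 0, 0, 0.01, 0, 0, 0]]

```text
time: 10.35
tool_pos: [0.5524, 0.1719, 0.3342]
ee_rot: [3.141, 0.001, 2.719]
wrist_force: [-1.4, -0.3, 4.9]
width: 0.0257
```

The mold is seated: z stalled at 0.334 as predicted, with about 5 N upward. Releasing.

Request:
move_arm:
  increments:
    - [[0.3, 0, 0, 0, 0, 0, 0], [0.35, 0, 0, 0, 0, 0, 0], [0.45, 0, 0, 0, 0, 0, 0], [0.55, 0, 0, 0, 0, 0, 0], [0.7, 0, 0, 0, 0, 0, 0], [0.7, 0, 0, 0, 0, 0, 0], [0.7, 0, 0, 0, 0, 0, 0], [0.7, 0, 0, 0, 0, 0, 0]]

```text
time: 11.02
tool_pos: [0.5525, 0.1719, 0.3326]
ee_rot: [3.142, -0.0, 2.719]
wrist_force: [-0.4, -0.2, 0.2]
width: 0.0654
```

```bash
python3 - <<'E'
from bench import robot
from h import *
o=robot.get_obs();n="side"
im,d=robot.snapshot(n)
print(o["tool_pos"],o["width"],o["wrist_force"])
cv2.imwrite("pics/s4c.png",cv2.resize(im[160:440,200:480,::-1],None,fx=2,fy=2,interpolation=2))
E
```

```text
[0.55248935 0.17185023 0.33260448] 0.06538003637366344 [-0.38515169 -0.23393309  0.24984437]
```

View pics/s4c.png

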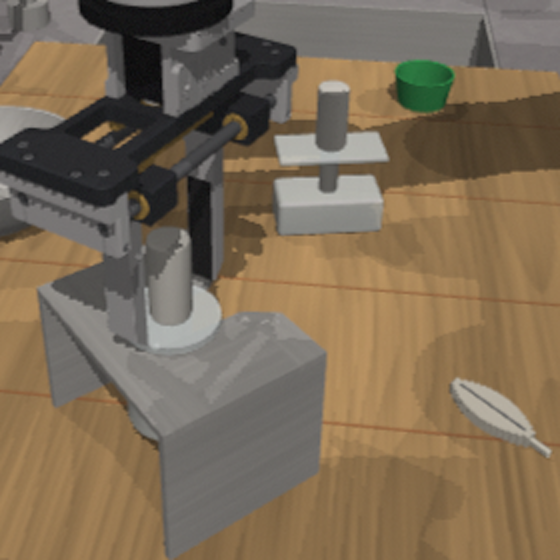

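The fingers stand clear of the grip on both sides, and the collar rests on the plate. Retreating straight up, then checking.

Request:
move_arm:
  increments:
    - [[0.7, 0, 0, -0.15, 0, 0, 0], [0.7, 0, 0, -0.35, 0, 0, 0], [0.7, 0, 0, -0.6, 0, 0, 0], [0.7, 0, 0, -0.8, 0, 0, 0], [0.7, 0, 0, -1, 0, 0, 0], [0.7, 0, 0, -1, 0, 0, 0], [0.7, 0, 0, -1, 0, 0, 0]]

```text
time: 11.65
tool_pos: [0.5525, 0.1719, 0.4338]
ee_rot: [3.14, 0.002, 2.719]
wrist_force: [-0.1, 0.3, -0.6]
width: 0.0658
```

```bash
python3 - <<'E'
from bench import robot
from h import *
n="side";p=robot.camera_params(n);im,d=robot.snapshot(n);o=robot.get_obs()
print(o["tool_pos"],o["width"],o["wrist_force"],o["time"])
np.savez("s5.npz",im=im,d=d,**p);z=ld("s5");P=cloud(z)
R=(z["d"]>0)&(np.hypot(P[...,0]-.553,P[...,1]-.173)<.045)
e=np.array([.7325,.6807]);nn=np.array([-.6807,.7325])
for a,b in((.1235,.131),(.14,.19)):
    q=P[R&(P[...,2]>a)&(P[...,2]<b)];c,r=cv2.minEnclosingCircle(q[:,:2].astype(np.float32))
    print(len(q),c,r,"seat frame",(np.array(c)-[.553,.173])@e,(np.array(c)-[.553,.173])@nn,np.percentile(q[:,2],[2,50,98]))
q=P[(z["d"]>0)&(np.hypot(P[...,0]-.4685,P[...,1]+.0907)<.03)&(P[...,2]>.148)]
print("obl",cv2.minEnclosingCircle(q[:,:2].astype(np.float32)))
cv2.imwrite("pics/s5.png",im[:,:,::-1])
E
```

```text
[0.55241484 0.17184252 0.43199732] 0.06583066012394302 [-0.3543541   0.57498674  0.04996323] 11.7
1014 (0.5543296933174133, 0.17193661630153656) 0.03317093849182129 seat frame 0.00025015507146117515 -0.0016840508002876821 [0.12416771 0.12731236 0.12919746]
875 (0.5508390665054321, 0.1734652817249298) 0.013834618963301182 seat frame -0.00126616651461127 0.001811766293263477 [0.14140393 0.16809592 0.18303451]
obl ((0.4706830680370331, -0.08860641717910767), 0.013417072594165802)
```

View pics/s5.png

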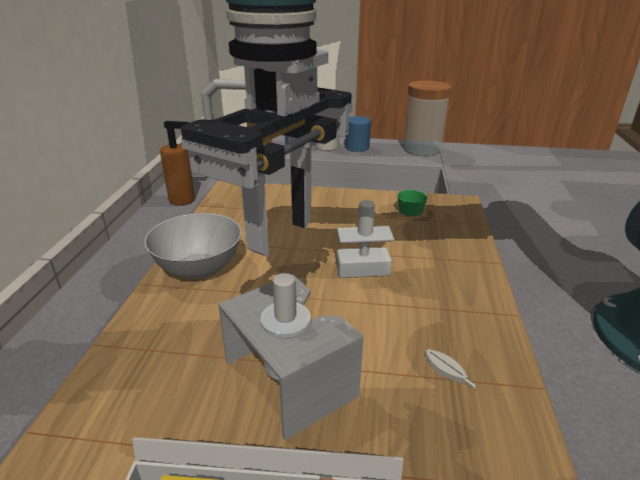

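The mold hangs upright at the seat with its collar at about (285,320). The arm is clear of everything and the oblong mold hasn't moved.

```bash
python3 -c "
from bench import robot
print(robot.close_job())"
```

```text
the job is handed in; nothing more can be done
None
```

The round mold now hangs upright by its collar in the rack's slot, released, and I handed the job in at about 11.7 s of the 38 s allowed. I gripped it from above, carried it high past the oblong mold, slid it into the slot and lowered it until it rested on the plate with about 5 N of contact.

My last checks were depth measurements from the side camera, taken after the gripper had withdrawn about 100 mm straight up:
- **Position:** the mold's axis is within about 2 mm of the slot seat along and across the slot.
- **Height:** the collar's top face is at about 0.127 m, as expected for a collar resting on the plate (upper face about 0.121 m).
- **Tilt:** centres measured at the collar and the grip differ by about 4 mm, roughly the measurement noise; the picture shows the mold upright.
- **Oblong mold:** it stands upright. Its measured position differs by about 3 mm from the first one, which I took with the other camera, so that is within calibration error.
- **Robot contact:** the gripper was clear, with wrist force below 1 N.

No check failed or disagreed beyond these few millimetres. I took only one picture after the withdrawal, so I did not separately measure that the mold was at rest.

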